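# Set the tub filler to ring sweets and start it

## Robot

A 6-joint arm with a two-finger parallel gripper is mounted at the origin on the work surface. World frame = base frame: x ahead of the robot, y to its left, z up, the work surface at z = 0. Lengths are in m, angles in rad, forces in N, time in s.
With the tool pointing down it reaches from about 0.425 to 0.95 m from the base axis. Payload 14.7 kg.
Tool frame: the origin (TCP) lies midway between the tips of the shut fingers; the grasp point (between the pads) lies 19 mm behind it; z points along the fingers, y is the direction in which the jaws open and shut (so a half turn about z gives the same grasp; the last joint's range is limited). The gripper opens to 85 mm and grips with 20 to 120 N. Pads are 22 mm wide; open, the fingers measure 114 mm over their backs; the gripper's body (76 mm by 85 mm) begins 54 mm behind the grasp point. The pads swing forward as they close: fully open they stand 13 mm farther back than shut.
Start: joints at [1.142, 0.48, 1.596, -0, 1.065, -0.047], TCP at [0.242, 0.603, 0.204] pointing down, gripper open.
Joint ranges: [-2.75, 2.75], [-0.82, 2.05], [0.23, 2.67], [-1.56, 4.7], [0.09, 2.69], [-2.92, 2.92]. Speed limits (rad/s): [1.89, 1.89, 2.39, 3.01, 3.01, 3.01].

## Interface

Orientations are given as a 3x3 rotation matrix whose columns are the frame's x, y, z axes.
In Python, from plant import env gives the robot as it stands. The module is installed in compiled form; this text tells all that it offers.
- The arm moves only by the tool carry_out, never from a script. Its arguments are lists of equal length, an entry for each row: "twist": the turn, a rotation vector about the tool's x, y, z in units of 6 degrees (1.0 is 6 degrees), a list of three; "offset": the shift along the tool's x, y, z in units of 40 mm (1.0 is 40 mm), a list of three; "jaw": the closure, from 0 (fully open) to 1 (shut). In form: {"twist": [[ax, ay, az], ...], "offset": [[x, y, z], ...], "jaw": [jaw, ...]}. A call has exactly 5 rows; each row shifts and turns the commanded pose from where the row before left it, along the tool's axes as they then stand; what a row does not reach is not made up. A row lasts 1/12 s, in which the tool goes at most 41.7 mm and 7.16 degrees, less where a joint would pass 70% of its speed; a pose out of reach is approached as far as the arm can. A call is refused whole if a number of a shift passes 1 or a number of a turn 1, either way. A call with a gripper value outside its range is refused whole. The fingers move at their own pace and stop on an object; "grip_force" is the grip in N (left out, the last holds). Time passes only in rows, so rows that do not move let the fingers close, or fill a call up. It gives the time, the measured TCP pose, the force and the opening at its end, in the units of the state.
- env.read_state(): the state, without advancing time (a new reading comes with each control period).
- env.get_image(name): name is "side" or "top" or "wrist"; returns (picture, depth): 400x640x3 uint8, red, green, blue; 400x640 float32, m along the optical axis (not along the pixel's ray), 0 where there is no reading.
- env.get_calibration(name): a dict with "intrinsics" (3x3 intrinsics, pixels), "pose" (4x4, takes a point from camera to world coordinates). Camera axes: x right, y down, z forward; pixel columns grow to the right and rows downward; lengths in m; the calibration is good to about 2 mm. The wrist camera is an equidistant fisheye: a pixel r from the principal point sees the ray r / f radians off the axis. A picture is of the moment at which its call begins: read the wrist's pose just before it. get_calibration takes no time and is no camera call; for the wrist camera it gives the pose at the moment of the call.
- env.job_done(): hands the job in, once; it reports no verdict.
Trained networks look in the newest picture that a camera, given by its name, has taken for a name from the list of things; names that differ only in an ending like _2 or _b are one class to them, and where a whole thing is asked for, a point or a joint stands for the part that bears it (a point fixed in the world has none). Each returns a list of dicts, best first, with "conf" (0 to 1); they miss things now and then, are a little off and sometimes report something else, mostly with a low value. They report only what shows in the picture. A call takes as long as a camera call. They do not tell look-alikes from the thing itself.
- env.look_for(camera, label): "rect" ([left, top, width, height] in pixels, round what is visible of it).
- env.regions_of(camera, label): "mask" (400x640 bool, what is visible of it) and "rect" ([left, top, width, height] in pixels, round what is visible of it).
- env.landmark_of(camera, label): "location" ([column, row] in pixels: a listed point, or the origin of a listed thing).
The state is a dict: "time": time; "qpos": joint angles; "qd": joint speeds; "joint_efforts": joint torques, N m; "ee_pos": TCP position; "tcp_rot": TCP orientation; "wrist_force": force on the tool from outside, world axes, zero at the start; "moment": the same for the moment, N m; "opening": finger opening in m.
Only numpy, scipy, OpenCV 4.12 (cv2) and the standard library are available. Lean on these libraries where they do the work, as an engineer would, in place of code of your own. Each camera call takes 0.05 s, during which the arm holds its last target. There are 200 camera calls.

## Task

Set the tub filler to ring sweets: push the selector's upright tab round, from one side and without pinching it, until the pointer points at the middle of the ring-shaped label. Only then press the start button all the way down and let it come up again. Leave the jar, tubs, scoop and the other loose things where they are.

Things in the scene. Friction and masses are not known exactly. Their poses are not given: they have to be found in the camera images.
- dial_axis (a point): the centre of the sweet selector, on its vertical turning axis, on top of its disc (73 mm above the table). The selector is a flat aluminium disc 156 mm across, 12 mm thick, with a low hub (36 mm across, 8 mm high), on top of a grey console 260 x 280 mm and 60 mm tall that is fixed to the table and turned by up to 0.25 rad. Along the console's far edge stands a fixed bank of four open hoppers 136 mm tall, starting 130 mm from this axis
- selector (a joint): angle of the selector in rad, 0 = pointer straight towards the console's near edge (an empty place between the labels), growing anticlockwise seen from above. Stops at -1.75 and 1.75. It has no clicks or springs: it turns with steady friction (about 2 to 3 N at the tab), does not coast noticeably at finger speeds up to 0.1 m/s, and stays where it is left. It starts within 0.2 of zero; the four label places lie at about -1.33, -0.66, 0.66 and 1.33
- tab (a point): centre of the top edge of the selector's upright black tab. The tab stands on the disc, 42 mm tall (from 73 mm to 115 mm above the table), 34 mm long in the radial direction (43 to 77 mm from the axis) and 16 mm thick across; it turns with the disc and lies on the pointer's line. A finger can be lowered on either side of it and push it round. The disc's surface is free on both sides of it
- aim (a point): an invisible point on the pointer's line, turning with the selector, 108 mm from the axis (the small black pointer nose at the disc's rim ends 89 mm from the axis): it lies right over the middle of a label when the pointer points at that label
- tab_cheek_cw: one side face of the tab, the side that is pushed to turn the selector anticlockwise, that is, towards larger joint values (a 4 mm thick cheek, 30 x 37 mm, that gives by at most 1 mm under the finger). Origin: on the disc, in the middle of the tab's foot (not on the face); moves with the tab
- tab_cheek_ccw: the opposite side face of the tab, the side that is pushed to turn the selector clockwise, towards smaller joint values; same size and the same origin as the other
- label_ring: raised white picture label in the shape of a ring (28 mm across with a 14 mm hole, 5 mm thick), fixed to the console top 108 mm from the dial's axis. Origin: centre of its underside. It is drawn at any of the four label places
- label_ball: another raised white label, a solid round button 27 mm across, at another of the four places. Origin: centre of its underside
- label_square: another raised white label, a 23 mm square. Origin: centre of its underside
- label_stick: another raised white label, a narrow bar 9 x 30 mm. Origin: centre of its underside
- button_top (a point): centre of the top of the black start button, 36 mm across, 66 mm above the table when up, on a grey box 80 x 80 x 50 mm fixed to the table to the left or the right of the filler. It is pressed straight down
- start_button (a joint): travel of the start button in m: 0 up, 0.006 fully down. It has a spring: it begins to move at about 1.5 N, is fully down at about 5 N, and comes back up by itself
- jar: closed sweet jar with a metal cap, 76 mm across, 100 mm tall; a bystander, stands on the side of the filler where the start box is not. Origin: centre of underside
- open_tub: empty clear-plastic (whitish) round tub, 68 mm across the rim, 52 mm tall, under the chute at the filler's +y end; a bystander. Origin: centre of underside
- tub_a: filled square sweet tub with a clear lid, 106 x 106 x 58 mm; a bystander. Origin: centre of underside
- tub_b: filled square sweet tub with a clear lid, 106 x 106 x 58 mm; a bystander. Origin: centre of underside
- scoop: metal sweet scoop lying down, about 155 mm long, 52 mm high; a bystander. Origin: on the table, where cup and handle meet
- label_roll: roll of paper labels standing on its end, 70 mm across, 30 mm tall; a bystander. Origin: centre of underside
- spare_lid: loose clear-plastic (whitish) lid, 106 x 106 x 8 mm, lying flat; a bystander. Origin: centre of underside
Mind the look-alikes: they are no part of the job. Leave any purple look-alike of the part that bears button_top alone.

How it is judged:
By the outcome, as a careful person would: the job done as asked, in the order asked, and still so for the second after the job is handed in, with the robot touching nothing.
It also fails if it takes over 45 s, if anything falls off the work surface, if the arm or the gripper's body presses on something with over 40 N, if the wrist force passes 120 N, or if a joint passes its speed limit or range.

## Working session

There is one attempt and no reset: what is moved stays moved. The work goes in short steps, Python scripts to look and compute and a tool call to move; the robot and the scene stay as the last step left them, time stands still between calls to the robot, and variables do not carry over. Pictures are saved under pics/ and viewed, about 8 in all and at most 12, crops included, and the job is handed in when it is done.

Besides the shell and the picture viewer there is one more tool, called after "Emit:" as name(argument=value, ...), one argument or row to a line, values as JSON. carry_out: Moves the arm, as the interface text tells. Its arguments: {"type":"object","properties":{"twist":{"type":"array"},"offset":{"type":"array"},"jaw":{"type":"array"},"grip_force":{"type":"number"}},"required":["twist","offset","jaw"]}

```bash
mkdir -p pics
cat > h.py <<'E'
import numpy as np, cv2
from plant import env
def save(n,im): cv2.imwrite(f'pics/{n}.png', im[:,:,::-1])
def onplane(cam,px,z):
    c=env.get_calibration(cam);K=c['intrinsics'];P=c['pose']
    d=P[:3,:3]@np.array([(px[0]-K[0,2])/K[0,0],(px[1]-K[1,2])/K[1,1],1]);o=P[:3,3]
    return o+d*(z-o[2])/d[2]
def topx(cam,X):
    c=env.get_calibration(cam);K=c['intrinsics'];P=c['pose']
    p=P[:3,:3].T@(np.array(X)-P[:3,3]);q=K@p;return q[:2]/q[2]
E
python3 - <<'E'
from h import *
im,d=env.get_image('top');save('top1',im)
for n,z in [('dial_axis',.073),('tab',.115),('aim',.065),('label_ring',.06),('label_ball',.06),('label_square',.06),('label_stick',.06),('button_top',.066),('jar',0),('scoop',0)]:
    for r in env.landmark_of('top',n)[:3]: print(n,round(r['conf'],2),np.round(r['location'],1),np.round(onplane('top',r['location'],z),4))
im,d=env.get_image('side');save('side1',im)
s=env.read_state();print(s['time'],s['ee_pos'],s['tcp_rot'],s['opening'])
E
```

```text
dial_axis 0.75 [314.1 183.8] [0.5815 0.0381 0.073 ]
tab 0.9 [314.2 202.8] [0.5234 0.0361 0.115 ]
tab 0.38 [428.2 229.8] [ 0.4544 -0.2819  0.115 ]
tab 0.35 [245.4 272.5] [0.3275 0.2213 0.115 ]
aim 0.83 [313.8 224.2] [0.4654 0.0366 0.065 ]
label_ring 0.57 [279.9 194.2] [0.5507 0.1369 0.06  ]
label_ball 0.54 [317.5 223. ] [0.4692 0.026  0.06  ]
label_ball 0.46 [352.2 190.3] [ 0.5662 -0.073   0.06  ]
label_ball 0.42 [280.1 195.9] [0.5457 0.1362 0.06  ]
label_square 0.47 [295.8 213.6] [0.4952 0.0894 0.06  ]
label_square 0.16 [426.5 232.1] [ 0.4491 -0.2891  0.06  ]
label_stick 0.38 [336.5 215.5] [ 0.492  -0.0285  0.06  ]
button_top 0.69 [350.8 191.9] [ 0.5608 -0.0686  0.066 ]
button_top 0.41 [155.8 230.1] [0.4396 0.4896 0.066 ]
jar 0.88 [426.8 234.8] [ 0.4423 -0.3031  0.    ]
jar 0.74 [315.8 182.6] [0.5937 0.0339 0.    ]
scoop 0.72 [474.3 199.7] [ 0.5511 -0.4472  0.    ]
0.6 [0.2421746  0.60320777 0.20439117] [[-9.28001826e-01  3.72575645e-01  1.81268914e-05]
 [ 3.72575645e-01  9.28001826e-01 -7.58845858e-06]
 [-1.96490632e-05 -2.88465159e-07 -1.00000000e+00]] 0.08550434574387658
```

View pics/top1.png

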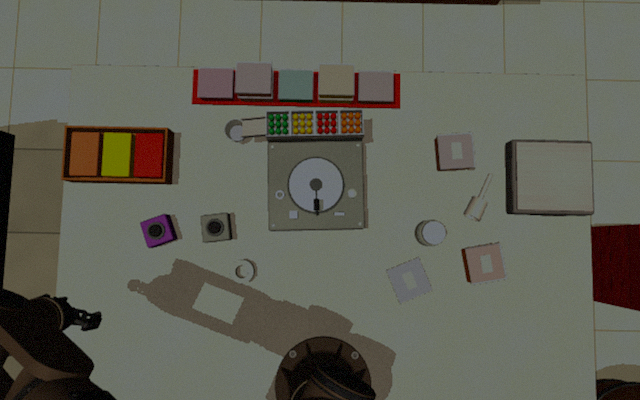

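View pics/side1.png

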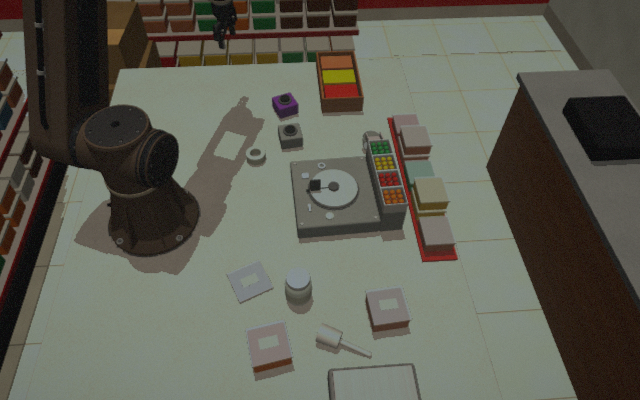

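The top picture shows the console at about (317,185), with the ring label at (280,195), square at (293,214), stick at (339,214) and ball at (352,193). There are two button candidates: the grey box at (215,227) and the purple look-alike at (157,231). The grey one fits the description. I'll confirm it and the ring in a single crop.

Run:
```python
from h import *
im=cv2.imread('pics/top1.png')
c=np.clip(im[135:255,130:370].astype(float)*1.4,0,255).astype('uint8')
cv2.imwrite('pics/crop1.png',cv2.resize(c,None,fx=3.3,fy=3.3,interpolation=cv2.INTER_CUBIC))
for p,z in [((280,195),.065),((293,214),.065),((339,214),.065),((352,193),.065),((316,184),.081),((216,226),.066),((157,230),.066),((245,270),.03)]: print(p,np.round(onplane('top',p,z),3))
```

```text
(280, 195) [0.548 0.136 0.065]
(293, 214) [0.494 0.097 0.065]
(339, 214) [ 0.496 -0.035  0.065]
(352, 193) [ 0.558 -0.072  0.065]
(316, 184) [0.58  0.032 0.081]
(216, 226) [0.455 0.317 0.066]
(157, 230) [0.44  0.486 0.066]
(245, 270) [0.329 0.235 0.03 ]
```

View pics/crop1.png

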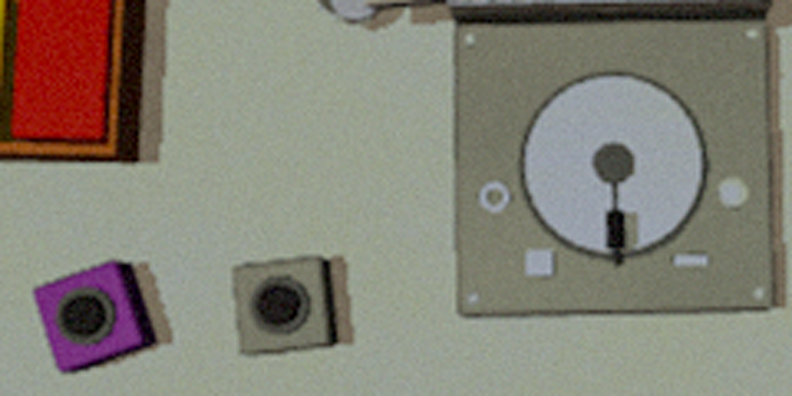

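The crop confirms the ring label at the left (crop 494,197), so I turn clockwise by pushing the tab's −y face. The real start button is the grey box (crop 280,305), and the purple one stays alone. Now moving over the console.

Emit:
carry_out(
  twist=[
    [0,0,0],
    [0,0,0],
    [0,0,0],
    [0,0,0],
    [0,0,0],
  ],
  offset=[
    [-0.6,-0.58,0],
    [-0.6,-0.58,0],
    [-0.6,-0.58,0],
    [-0.6,-0.58,0],
    [-0.6,-0.58,0],
  ],
  jaw=[1,1,1,1,1],
  grip_force=40,
)

```text
time: 1.02
ee_pos: [0.3106, 0.4494, 0.2045]
tcp_rot: [[-0.928, 0.372, 0.0], [0.372, 0.928, 0.0], [-0.0, 0.0, -1.0]]
wrist_force: [1.2, 0.6, -0.0]
opening: 0.0254
```

Emit:
carry_out(
  twist=[
    [0,0,0],
    [0,0,0],
    [0,0,0],
    [0,0,0],
    [0,0,0],
  ],
  offset=[
    [-0.6,-0.58,0],
    [-0.6,-0.58,0],
    [-0.6,-0.58,0],
    [-0.6,-0.58,0],
    [-0.6,-0.58,0],
  ],
  jaw=[1,1,1,1,1],
)

```text
time: 1.43
ee_pos: [0.3789, 0.2971, 0.2046]
tcp_rot: [[-0.928, 0.372, 0.0], [0.372, 0.928, 0.0], [-0.0, 0.0, -1.0]]
wrist_force: [1.1, 0.3, 0.1]
opening: -0.0001
```

Emit:
carry_out(
  twist=[
    [0,0,0],
    [0,0,0],
    [0,0,0],
    [0,0,0],
    [0,0,0],
  ],
  offset=[
    [-0.6,-0.58,0],
    [-0.6,-0.58,0],
    [-0.6,-0.58,0],
    [-0.6,-0.58,0],
    [-0.6,-0.58,0],
  ],
  jaw=[1,1,1,1,1],
)

```text
time: 1.85
ee_pos: [0.4471, 0.1446, 0.2047]
tcp_rot: [[-0.928, 0.373, 0.001], [0.373, 0.928, 0.0], [-0.0, 0.0, -1.0]]
wrist_force: [1.3, 0.6, 0.2]
opening: 0.0001
```

Emit:
carry_out(
  twist=[
    [0,0,0],
    [0,0,0],
    [0,0,0],
    [0,0,0],
    [0,0,0],
  ],
  offset=[
    [-0.6,-0.58,0],
    [-0.6,-0.58,0],
    [-0.6,-0.58,0],
    [-0.6,-0.58,0],
    [-0.6,-0.58,0],
  ],
  jaw=[1,1,1,1,1],
)

```text
time: 2.27
ee_pos: [0.5152, -0.0079, 0.2046]
tcp_rot: [[-0.928, 0.373, 0.0], [0.373, 0.928, 0.0], [-0.0, 0.0, -1.0]]
wrist_force: [1.3, 0.4, 0.3]
opening: -0.0
```

Emit:
carry_out(
  twist=[
    [0,0,0.9],
    [0,0,0.9],
    [0,0,0.9],
    [0,0,0.9],
    [0,0,0.9],
  ],
  offset=[
    [0,0,0],
    [0,0,0],
    [0,0,0],
    [0,0,0],
    [0,0,0],
  ],
  jaw=[1,1,1,1,1],
)

```text
time: 2.68
ee_pos: [0.5148, -0.0064, 0.2045]
tcp_rot: [[-0.654, 0.757, 0.0], [0.757, 0.654, -0.0], [-0.0, 0.0, -1.0]]
wrist_force: [-0.2, 0.9, -0.1]
opening: -0.0001
```

Emit:
carry_out(
  twist=[
    [0,0,0.9],
    [0,0,0.9],
    [0,0,0.9],
    [0,0,0.9],
    [0,0,0.9],
  ],
  offset=[
    [0,0,0],
    [0,0,0],
    [0,0,0],
    [0,0,0],
    [0,0,0],
  ],
  jaw=[1,1,1,1,1],
)

```text
time: 3.1
ee_pos: [0.5148, -0.0062, 0.2045]
tcp_rot: [[-0.24, 0.971, 0.0], [0.971, 0.24, -0.0], [-0.0, 0.0, -1.0]]
wrist_force: [0.1, 0.1, 0.1]
opening: -0.0004
```

Emit:
carry_out(
  twist=[
    [0,0,0.8],
    [0,0,0.8],
    [0,0,0.8],
    [0,0,0],
    [0,0,0],
  ],
  offset=[
    [0,0,0],
    [0,0,0],
    [0,0,0],
    [0,0,0],
    [0,0,0],
  ],
  jaw=[1,1,1,1,1],
)

```text
time: 3.52
ee_pos: [0.5147, -0.0062, 0.2045]
tcp_rot: [[0.002, 1.0, 0.0], [1.0, -0.002, -0.0], [-0.0, 0.0, -1.0]]
wrist_force: [0.3, 0.0, -0.1]
opening: 0.0002
```

```bash
cat >> h.py <<'E'
def wr(px,z):
    c=env.get_calibration('wrist');K=c['intrinsics'];P=c['pose']
    a=np.array([(px[0]-K[0,2])/K[0,0],(px[1]-K[1,2])/K[1,1]]);t=np.hypot(*a)
    v=np.r_[a/t*np.sin(t),np.cos(t)];d=P[:3,:3]@v;o=P[:3,3];return o+d*(z-o[2])/d[2]
E
python3 - <<'E'
from h import *
im,d=env.get_image('wrist');save('w1',np.clip(im*1.3,0,255).astype('uint8'))
for n,z in [('dial_axis',.073),('tab',.115),('aim',.065),('label_ring',.06),('label_ball',.06),('label_square',.06),('label_stick',.06)]:
    for r in env.landmark_of('wrist',n)[:2]: print(n,round(r['conf'],2),np.round(r['location'],1),np.round(wr(r['location'],z),4))
E
```

```text
dial_axis 0.75 [388.8 142. ] [0.5793 0.0331 0.073 ]
dial_axis 0.21 [332.1 142.7] [0.5233 0.0318 0.073 ]
tab 0.67 [329.1 150.5] [0.5196 0.0306 0.115 ]
label_ring 0.89 [356.9  40.5] [0.5484 0.135  0.06  ]
label_ball 0.56 [368.7 237.6] [ 0.5653 -0.0756  0.06  ]
label_ball 0.52 [330.9 142.1] [0.5225 0.0307 0.06  ]
label_square 0.94 [302.   80.2] [0.4939 0.0938 0.06  ]
label_stick 0.67 [309.2 203.5] [ 0.4994 -0.0349  0.06  ]
```

View pics/w1.png

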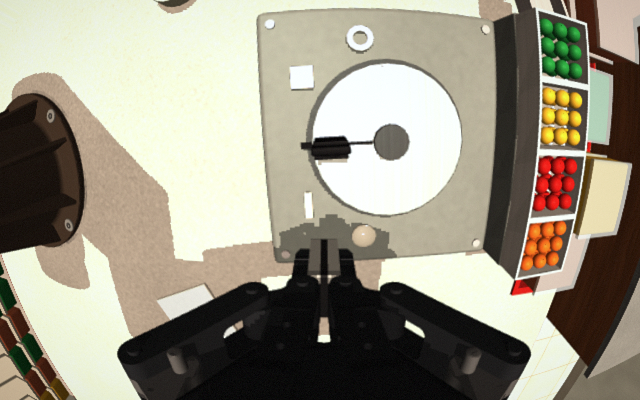

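The wrist view agrees: the ring is at (359,39), the hub at (391,142) and the tab at (330,148). The label radii come to 105–110 mm against 108 given. The ring lies at about −1.28 rad from −x and the tab at +0.04. I'll descend on the −y side of the tab.

Emit:
carry_out(
  twist=[
    [0,0,0],
    [0,0,0],
    [0,0,0],
    [0,0,0],
    [0,0,0],
  ],
  offset=[
    [0,0.08,0.6],
    [0,0,0.8],
    [0,0,0.8],
    [0,0,0.5],
    [0,0,0.2],
  ],
  jaw=[1,1,1,1,1],
)

```text
time: 4.33
ee_pos: [0.5162, -0.0062, 0.0857]
tcp_rot: [[0.004, 1.0, -0.004], [1.0, -0.004, 0.0], [0.0, -0.004, -1.0]]
wrist_force: [-1.3, 0.6, -0.2]
opening: 0.0
```

Emit:
carry_out(
  twist=[
    [0,0,0],
    [0,0,0],
    [0,0,0],
    [0,0,0],
    [0,0,0],
  ],
  offset=[
    [0.1,0,0],
    [0.1,0,0],
    [0.1,0,0],
    [0.05,0,0],
    [0,0,0],
  ],
  jaw=[1,1,1,1,1],
)

```text
time: 4.75
ee_pos: [0.5188, 0.0083, 0.0896]
tcp_rot: [[0.004, 1.0, 0.002], [1.0, -0.004, -0.0], [-0.0, 0.002, -1.0]]
wrist_force: [-0.8, 0.2, -0.5]
opening: 0.0
```

Emit:
carry_out(
  twist=[
    [0,0,0.667],
    [0,0,0.667],
    [0,0,0.667],
    [0,0,0.667],
    [0,0,0.667],
  ],
  offset=[
    [0.11,-0.03,0],
    [0.11,-0.03,0],
    [0.11,-0.03,0],
    [0.11,-0.03,0],
    [0.11,-0.03,0],
  ],
  jaw=[1,1,1,1,1],
)

```text
time: 5.17
ee_pos: [0.5156, 0.0305, 0.0892]
tcp_rot: [[0.35, 0.937, 0.001], [0.937, -0.35, -0.0], [0.0, 0.001, -1.0]]
wrist_force: [-0.4, 0.3, -0.5]
opening: 0.0001
```

Run:
```python
from h import *
im,d=env.get_image('wrist');save('w2',np.clip(im*1.3,0,255).astype('uint8'))
for n,z in [('dial_axis',.073),('tab',.115),('label_ring',.06)]:
    for r in env.landmark_of('wrist',n)[:2]: print(n,round(r['conf'],2),np.round(r['location'],1),np.round(wr(r['location'],z),4))
print(env.read_state()['wrist_force'])
```

```text
dial_axis 0.83 [417.3 188.8] [0.5802 0.0329 0.073 ]
tab 0.58 [332.4 250.4] [0.5207 0.0321 0.115 ]
label_ring 0.75 [313.2  46.3] [0.5483 0.1391 0.06  ]
[ 0.06734691 -0.14159314 -0.12323255]
```

View pics/w2.png

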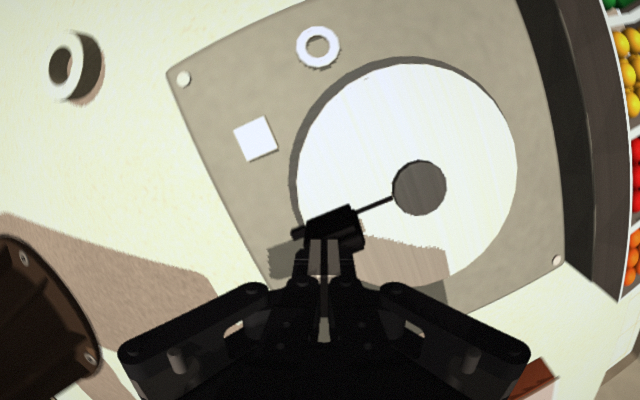

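Run:
```python
from h import *
for p,z in [((419,188),.081),((330,215),.115),((335,222),.115),((296,235),.078),((394,198),.073),((318,47),.065),((256,138),.065)]: print(p,np.round(wr(p,z),4))
c=env.get_calibration('wrist');K=c['intrinsics'];P=c['pose'];print(P.round(3).tolist())
for X in ([.5156,.0305,.0892],[.5156,.0305,.115]):
    v=P[:3,:3].T@(np.array(X)-P[:3,3]);t=np.arctan2(np.hypot(*v[:2]),v[2]);print(K[:2,2]+K[0,0]*t*v[:2]/np.hypot(*v[:2]))
print(env.read_state()['ee_pos'])
im,_=env.get_image('wrist');c=im[150:300,230:480];save('w3',cv2.resize(np.clip(c.astype(float)**.55*13,0,255).astype('uint8'),None,fx=3,fy=3,interpolation=cv2.INTER_CUBIC))
```

```text
(419, 188) [0.5796 0.0359 0.081 ]
(330, 215) [0.5261 0.0508 0.115 ]
(335, 222) [0.5272 0.0465 0.115 ]
(296, 235) [0.4972 0.0319 0.078 ]
(394, 198) [0.5638 0.0321 0.073 ]
(318, 47) [0.5507 0.1368 0.065 ]
(256, 138) [0.4943 0.0972 0.065 ]
[[0.939, -0.328, -0.101, 0.542], [-0.343, -0.896, -0.281, 0.103], [0.002, 0.299, -0.954, 0.258], [0.0, 0.0, 0.0, 1.0]]
[323.95570611 235.18567725]
[324.095909   255.66424433]
[0.51553616 0.03025463 0.0888758 ]
```

View pics/w3.png

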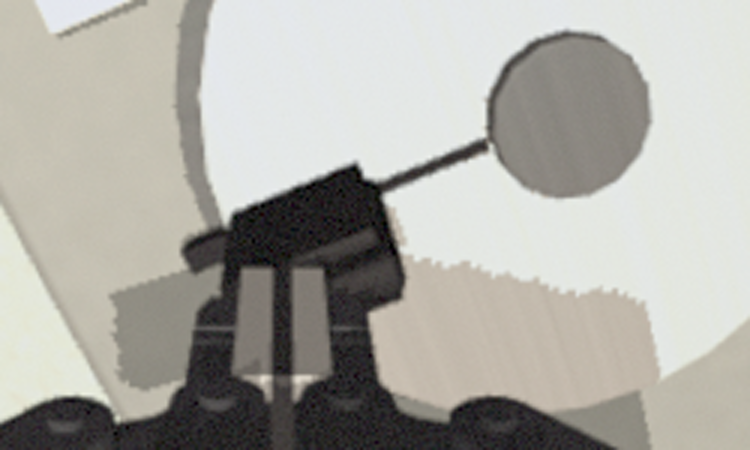

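Run:
```python
from h import *
im,d=env.get_image('wrist');c=env.get_calibration('wrist');K=c['intrinsics'];P=c['pose']
def pt(u,v):
    a=np.array([(u-K[0,2])/K[0,0],(v-K[1,2])/K[1,1]]);t=np.hypot(*a);q=np.r_[a/t*np.tan(t),1]*d[v,u]
    return (P[:3,:3]@q+P[:3,3]).round(3)
for p in [(335,205),(335,215),(335,225),(335,232),(350,228),(350,235),(352,245),(358,240),(315,245),(315,255),(315,265),(315,272),(334,245),(334,255),(334,265),(325,262),(302,255),(345,262),(295,233)]: print(p,pt(*p),im[p[1],p[0]])
s=env.read_state();print(s['time'],s['qpos'],s['ee_pos'])
```

```text
(335, 205) [0.527 0.04  0.072] [186 190 189]
(335, 215) [0.526 0.039 0.086] [1 3 1]
(335, 225) [0.525 0.038 0.099] [2 8 5]
(335, 232) [0.524 0.038 0.108] [7 7 7]
(350, 228) [0.533 0.038 0.109] [25 22 22]
(350, 235) [0.532 0.035 0.111] [4 2 5]
(352, 245) [0.531 0.031 0.114] [21 18 18]
(358, 240) [0.535 0.032 0.114] [24 21 21]
(315, 245) [0.515 0.043 0.126] [64 58 53]
(315, 255) [0.516 0.043 0.137] [65 60 53]
(315, 265) [0.516 0.043 0.145] [63 58 51]
(315, 272) [0.516 0.042 0.15 ] [48 45 41]
(334, 245) [0.524 0.039 0.125] [64 59 52]
(334, 255) [0.524 0.04  0.136] [63 58 52]
(334, 265) [0.523 0.04  0.145] [62 57 51]
(325, 262) [0.52  0.041 0.143] [10  9  9]
(302, 255) [0.508 0.041 0.128] [10  9  9]
(345, 262) [0.527 0.034 0.134] [13 13 10]
(295, 233) [0.495 0.031 0.072] [18 17 18]
5.4667 [-3.86750500e-04  4.53597600e-01  2.01006926e+00 -1.15146892e-04
  6.77433103e-01  3.51644819e-01] [0.51541579 0.0300719  0.08866526]
```

Run:
```python
from h import *
im,d=env.get_image('wrist');c=env.get_calibration('wrist');K=c['intrinsics'];P=c['pose']
def pt(u,v):
    a=np.array([(u-K[0,2])/K[0,0],(v-K[1,2])/K[1,1]]);t=np.hypot(*a);q=np.r_[a/t*np.tan(t),1]*d[v,u]
    return P[:3,:3]@q+P[:3,3]
for v in range(220,262,3): print(v,[ '%d/%d'%tuple((pt(u,v)[1:]*1000).round()) for u in (304,309,314,319,324,329,334,339,344)])
s=env.read_state();print(s['opening'],s['wrist_force'])
```

```text
220 ['37/71', '38/76', '38/79', '38/83', '38/85', '39/89', '38/91', '39/96', '39/98']
223 ['31/59', '38/80', '38/85', '38/88', '38/90', '39/94', '39/97', '38/97', '39/102']
226 ['33/69', '38/86', '38/89', '39/93', '38/95', '39/98', '39/101', '39/103', '39/106']
229 ['31/71', '38/90', '38/93', '38/96', '38/99', '39/102', '38/104', '38/106', '39/110']
232 ['29/71', '37/94', '38/97', '38/100', '38/103', '38/106', '38/107', '38/109', '37/109']
235 ['28/72', '37/99', '38/102', '38/105', '38/107', '38/109', '37/109', '36/109', '36/109']
238 ['20/58', '37/102', '38/105', '38/107', '38/110', '36/109', '36/110', '35/110', '35/111']
241 ['37/104', '38/108', '43/121', '42/121', '41/121', '40/121', '40/121', '34/112', '34/114']
244 ['37/108', '37/109', '43/124', '42/124', '40/123', '40/124', '39/123', '33/113', '33/114']
247 ['36/109', '35/109', '43/128', '42/127', '42/128', '41/129', '39/127', '32/113', '32/115']
250 ['41/123', '40/123', '43/131', '42/131', '41/131', '41/131', '40/131', '34/122', '34/122']
253 ['40/126', '40/126', '43/134', '42/134', '41/133', '40/134', '40/134', '35/126', '35/127']
256 ['41/129', '40/129', '43/137', '42/136', '40/135', '40/135', '39/135', '34/128', '34/129']
259 ['40/132', '43/138', '43/139', '42/139', '41/140', '41/140', '40/140', '39/140', '34/131']
-5.449064540291717e-05 [0.33943241 0.24230699 0.89328531]
```

The depth picture shows the selector has not turned (nose still at y≈0.032). The shut fingertips are at z≈0.120, about 30 mm above the reported TCP height, so they passed over the tab, whose top is at 0.115. I'll back out, check the knuckle heights, and go lower by that amount.

Emit:
carry_out(
  twist=[
    [0,0,-0.667],
    [0,0,-0.667],
    [0,0,-0.667],
    [0,0,-0.667],
    [0,0,-0.667],
  ],
  offset=[
    [-0.13,0.03,0],
    [-0.13,0.03,0],
    [-0.13,0.03,0],
    [-0.13,0.03,0],
    [-0.13,0.03,0],
  ],
  jaw=[1,1,1,1,1],
)

```text
time: 5.93
ee_pos: [0.5155, 0.0032, 0.0884]
tcp_rot: [[0.0, 1.0, -0.0], [1.0, -0.0, -0.0], [-0.0, -0.0, -1.0]]
wrist_force: [0.9, -0.1, 0.5]
opening: -0.0002
```

Emit:
carry_out(
  twist=[
    [0,0,0],
    [0,0,0],
    [0,0,0],
    [0,0,0],
    [0,0,0],
  ],
  offset=[
    [-0.1,0,0],
    [0,0,0],
    [0,0,0],
    [0,0,0],
    [0,0,0],
  ],
  jaw=[1,1,1,1,1],
)

```text
time: 6.35
ee_pos: [0.5155, -0.0001, 0.0884]
tcp_rot: [[0.006, 1.0, -0.0], [1.0, -0.006, 0.0], [0.0, -0.0, -1.0]]
wrist_force: [0.4, 0.6, 0.7]
opening: -0.0001
```

Run:
```python
from h import *
im,d=env.get_image('wrist');c=env.get_calibration('wrist');K=c['intrinsics'];P=c['pose']
def pt(u,v):
    a=np.array([(u-K[0,2])/K[0,0],(v-K[1,2])/K[1,1]]);t=np.hypot(*a);q=np.r_[a/t*np.tan(t),1]*d[v,u]
    return P[:3,:3]@q+P[:3,3]
for v in list(range(226,262,3))+[285,300,320,340,360]: print(v,[ '%d/%d/%d'%tuple((pt(u,v)*1000).round()) for u in (265,300,309,319,329,339,349,380)])
s=env.read_state();print(s['ee_pos'],s['opening'],s['wrist_force'])
```

```text
226 ['474/-6/59', '499/-6/59', '505/-6/59', '513/-1/72', '519/-1/73', '526/-1/73', '532/-1/72', '553/-1/72']
229 ['474/-9/59', '499/-8/60', '505/-9/58', '513/-4/71', '519/-3/72', '526/-3/72', '532/-3/72', '553/-3/72']
232 ['474/-11/59', '499/-11/59', '505/-11/60', '512/-10/61', '519/-5/73', '526/-5/73', '532/-5/72', '553/-6/72']
235 ['474/-13/60', '499/-13/59', '505/-13/60', '512/-12/61', '519/-7/73', '526/-7/73', '532/-7/73', '553/-8/73']
238 ['474/-15/60', '499/-15/60', '505/-15/60', '512/-15/61', '519/-9/73', '526/-9/72', '532/-9/73', '553/-10/73']
241 ['474/-18/60', '499/-18/59', '505/-18/59', '513/12/121', '518/12/121', '526/-12/72', '532/-12/72', '553/-12/73']
244 ['474/-20/60', '499/-20/60', '505/-20/59', '513/11/123', '518/12/124', '526/-14/73', '532/-14/73', '553/-14/72']
247 ['473/-22/60', '499/-21/62', '505/-23/58', '513/12/128', '518/12/129', '526/-16/72', '532/-16/72', '553/-16/73']
250 ['473/-25/60', '504/8/123', '508/7/122', '513/12/130', '518/12/131', '523/8/124', '532/-18/74', '553/-18/74']
253 ['473/-28/60', '504/8/126', '509/8/125', '514/12/133', '518/12/134', '523
[... 255 characters left out ...]
-26/72']
285 ['494/13/161', '507/14/162', '510/13/161', '514/8/154', '518/13/161', '521/12/160', '525/13/161', '559/-56/60']
300 ['495/11/169', '507/13/170', '511/13/171', '514/4/159', '518/6/162', '521/13/171', '524/13/171', '536/10/168']
320 ['494/3/170', '509/18/187', '511/16/186', '514/-6/159', '518/-4/161', '520/19/188', '523/18/188', '532/18/188']
340 ['500/18/197', '509/17/195', '511/11/189', '510/-172/-1', '521/-170/1', '520/11/189', '522/18/196', '531/17/196']
360 ['501/18/204', '510/17/203', '512/12/198', '514/12/198', '517/12/198', '520/12/197', '522/18/203', '530/18/204']
[ 5.15526106e-01 -5.64312544e-05  8.84222325e-02] 6.477093179173206e-05 [ 0.20509258 -0.23657808 -0.33290589]
```

Emit:
carry_out(
  twist=[
    [0,0,0],
    [0,0,0],
    [0,0,0],
    [0,0,0],
    [0,0,0],
  ],
  offset=[
    [0,0.05,0.2],
    [0,0,0.2],
    [0,0,0.2],
    [0,0,0.1],
    [0,0,0],
  ],
  jaw=[1,1,1,1,1],
)

```text
time: 6.82
ee_pos: [0.5165, -0.0002, 0.0589]
tcp_rot: [[0.005, 1.0, -0.002], [1.0, -0.005, 0.0], [0.0, -0.002, -1.0]]
wrist_force: [-0.3, -0.2, 0.7]
opening: 0.0004
```

Emit:
carry_out(
  twist=[
    [0,0,0],
    [0,0,0],
    [0,0,0],
    [0,0,0],
    [0,0,0],
  ],
  offset=[
    [0.06,0,0],
    [0.06,0,0],
    [0.06,0,0],
    [0.06,0,0],
    [0.06,0,0],
  ],
  jaw=[1,1,1,1,1],
)

```text
time: 7.23
ee_pos: [0.5176, 0.0119, 0.0606]
tcp_rot: [[0.005, 1.0, 0.0], [1.0, -0.005, -0.0], [-0.0, 0.0, -1.0]]
wrist_force: [-1.0, -1.9, 0.8]
opening: 0.0002
```

Emit:
carry_out(
  twist=[
    [0,0,0.667],
    [0,0,0.667],
    [0,0,0.667],
    [0,0,0.667],
    [0,0,0.667],
  ],
  offset=[
    [0.11,-0.03,0],
    [0.11,-0.03,0],
    [0.11,-0.03,0],
    [0.11,-0.03,0],
    [0.11,-0.03,0],
  ],
  jaw=[1,1,1,1,1],
)

```text
time: 7.65
ee_pos: [0.5143, 0.0345, 0.0605]
tcp_rot: [[0.35, 0.937, -0.001], [0.937, -0.35, -0.0], [-0.0, -0.001, -1.0]]
wrist_force: [-2.0, -1.6, 0.7]
opening: -0.0
```

Run:
```python
from h import *
for n,z in [('dial_axis',.073),('tab',.115),('aim',.073)]:
    if n=='dial_axis': env.get_image('wrist')
    for r in env.landmark_of('wrist',n)[:2]: print(n,round(r['conf'],2),np.round(r['location'],1),np.round(wr(r['location'],z),4))
s=env.read_state();print(s['ee_pos'],s['wrist_force'])
```

```text
dial_axis 0.68 [433.4 204.5] [0.5801 0.0357 0.073 ]
tab 0.89 [329.6 245.9] [0.5239 0.0527 0.115 ]
[0.51505943 0.03438173 0.06056373] [-0.03697741  0.40069569 -0.06950971]
```

Contact is made at about 2.5 N and the tab now follows the finger. Continuing the arc.

Emit:
carry_out(
  twist=[
    [0,0,0.667],
    [0,0,0.667],
    [0,0,0.667],
    [0,0,0.667],
    [0,0,0.667],
  ],
  offset=[
    [0.11,-0.03,0],
    [0.11,-0.03,0],
    [0.11,-0.03,0],
    [0.11,-0.03,0],
    [0.11,-0.03,0],
  ],
  jaw=[1,1,1,1,1],
)

```text
time: 8.27
ee_pos: [0.5195, 0.0562, 0.0604]
tcp_rot: [[0.648, 0.762, -0.001], [0.762, -0.648, -0.0], [-0.001, -0.001, -1.0]]
wrist_force: [-3.5, -1.6, 1.6]
opening: -0.0
```

Emit:
carry_out(
  twist=[
    [0,0,0.667],
    [0,0,0.667],
    [0,0,0.667],
    [0,0,0.667],
    [0,0,0.667],
  ],
  offset=[
    [0.11,-0.03,0],
    [0.11,-0.03,0],
    [0.11,-0.03,0],
    [0.11,-0.03,0],
    [0.11,-0.03,0],
  ],
  jaw=[1,1,1,1,1],
)

```text
time: 8.68
ee_pos: [0.5317, 0.0753, 0.0603]
tcp_rot: [[0.869, 0.494, -0.001], [0.494, -0.869, -0.0], [-0.001, -0.001, -1.0]]
wrist_force: [-3.1, -0.0, 1.0]
opening: 0.0001
```

Run:
```python
from h import *
im,_=env.get_image('wrist');save('w4',np.clip(im*1.3,0,255).astype('uint8'))
for n,z in [('dial_axis',.073),('tab',.115),('aim',.073),('label_ring',.06),('label_square',.06)]:
    for r in env.landmark_of('wrist',n)[:2]: print(n,round(r['conf'],2),np.round(r['location'],1),np.round(wr(r['location'],z),4))
s=env.read_state();print(s['ee_pos'],s['tcp_rot'][:,0],s['wrist_force'])
```

```text
dial_axis 0.73 [263.4 266.3] [0.5016 0.0994 0.073 ]
dial_axis 0.59 [432.8 207.5] [0.5811 0.0339 0.073 ]
tab 0.57 [325.9 244.1] [0.5505 0.0854 0.115 ]
label_ring 0.94 [243.4 156.8] [0.5506 0.1387 0.06  ]
label_square 0.69 [266.2 265. ] [0.4952 0.0965 0.06  ]
[0.53247467 0.07509722 0.06046064] [8.67412573e-01 4.97589501e-01 3.41440679e-04] [-1.07938117  0.97093588  0.24563211]
```

View pics/w4.png

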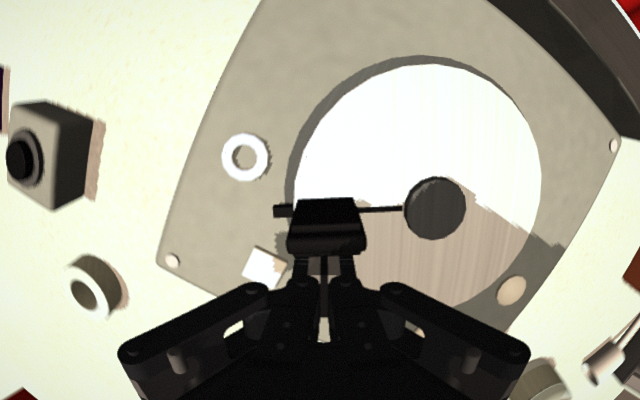

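The picture shows the pointer flush with the finger: nose (280,211), hub (435,208), ring (245,157). Next I'll measure the remaining angle more closely.

```bash
cat >> h.py <<'E'
def ang(a,b): v=np.array(b)[:2]-np.array(a)[:2]; return np.arctan2(v[1],-v[0]), np.hypot(*v)
E
python3 - <<'E'
from h import *
im,_=env.get_image('wrist');g=cv2.cvtColor(im,cv2.COLOR_RGB2GRAY)
def blob(m,seed):
    n,l,st,c=cv2.connectedComponentsWithStats(m.astype('uint8'));k=l[seed[1],seed[0]];cs=max(cv2.findContours((l==k).astype('uint8'),cv2.RETR_EXTERNAL,cv2.CHAIN_APPROX_NONE)[0],key=len);e=cv2.fitEllipse(cs);return st[k],e[0],e[1]
print(im[157,230],im[157,215],im[208,440],im[230,440],im[208,350],im[190,440])
for t in (165,180,195): print('ring',t,blob(g>t,(229,157)))
for t in (45,60,75): print('hub',t,blob((g<t),(440,208)))
for p in range(265,292,3): print(p,g[200:222,p])
A=wr((435,208),.081)
for q,z in [((243,157),.0625),((245,157),.0625),((277,211),.079),((277,211),.075),((385,209),.0735)]: print(q,wr(q,z).round(4),ang(A,wr(q,z)))
print(A)
E
```

```text
[181 184 178] [146 141 124] [46 44 40] [48 46 42] [9 8 8] [48 46 43]
ring 165 (array([ 220,  135,   47,   48, 1176], dtype=int32), (243.2085723876953, 158.7642364501953), (44.52110290527344, 46.55283737182617))
ring 180 (array([ 221,  136,   45,   46, 1082], dtype=int32), (243.31796264648438, 158.69456481933594), (43.805240631103516, 45.68464660644531))
ring 195 (array([222, 136,  44,  46, 965], dtype=int32), (243.31854248046875, 158.7053680419922), (42.737525939941406, 44.85972595214844))
hub 45 (array([440, 206,   3,   6,   6], dtype=int32), (441.5119934082031, 208.42196655273438), (2.3483686447143555, 5.693983554840088))
hub 60 (array([ 403,  178,   62,   63, 2864], dtype=int32), (433.2934265136719, 208.89767456054688), (58.18425369262695, 62.967437744140625))
hub 75 (array([  117,   178,   421,   222, 47894], dtype=int32), (356.2152099609375, 315.64111328125), (218.99844360351562, 429.587890625))
265 [143 144 146 145 144 145 144 147 144 147 145 147 147 145 145 146 147 146
 146 146 147 148]
268 [144 146 145 146 144 143 145 146 146 147 148 146 146 146 147 147 146 147
 147 147 147 1
[... 478 characters left out ...]

286 [ 46  41  18   6   4  12  19  23  20  19  18  22  22  20  19  30  59  84
  90  91 100 110]
289 [70 45 16  5  3 16 22 22 23 24 20 19 20 21 21 42 62 78 77 74 73 62]
(243, 157) [0.5511 0.1384 0.0625] (np.float64(1.2743081656055049), np.float64(0.1067752701185388))
(245, 157) [0.5517 0.1374 0.0625] (np.float64(1.2765182974242277), np.float64(0.1056357038729917))
(277, 211) [0.539  0.1077 0.079 ] (np.float64(1.025027578820353), np.float64(0.08344972259465692))
(277, 211) [0.5374 0.1075 0.075 ] (np.float64(1.0079009952760816), np.float64(0.08414002802672009))
(385, 209) [0.5668 0.0573 0.0735] (np.float64(0.9343540733560016), np.float64(0.026118732596946442))
[0.58231767 0.03632421 0.081     ]
```

Emit:
carry_out(
  twist=[
    [0,0,0.6],
    [0,0,0.6],
    [0,0,0.6],
    [0,0,0],
    [0,0,0],
  ],
  offset=[
    [0.1,-0.03,0],
    [0.1,-0.03,0],
    [0.1,-0.03,0],
    [0,0,0],
    [0,0,0],
  ],
  jaw=[1,1,1,1,1],
)

```text
time: 9.45
ee_pos: [0.5415, 0.0838, 0.0604]
tcp_rot: [[0.945, 0.327, 0.0], [0.327, -0.945, 0.0], [0.0, 0.0, -1.0]]
wrist_force: [0.3, 0.3, 0.1]
opening: -0.0003
```

Emit:
carry_out(
  twist=[
    [0,0,0],
    [0,0,0],
    [0,0,0],
    [0,0,0],
    [0,0,0],
  ],
  offset=[
    [-0.2,0,0],
    [0,0,-0.6],
    [0,0,-0.9],
    [0,0,-0.9],
    [0,0,-0.6],
  ],
  jaw=[1,1,1,1,1],
)

```text
time: 9.87
ee_pos: [0.5339, 0.081, 0.1832]
tcp_rot: [[0.945, 0.326, 0.002], [0.326, -0.945, 0.0], [0.002, 0.0, -1.0]]
wrist_force: [1.9, -0.2, 0.7]
opening: 0.0001
```

Emit:
carry_out(
  twist=[
    [0,0,0],
    [0,0,0],
    [0,0,0],
    [0,0,0],
    [0,0,0],
  ],
  offset=[
    [-0.4,0,0],
    [-0.4,0,0],
    [-0.4,0,0],
    [-0.2,0,0],
    [0,0,0],
  ],
  jaw=[1,1,1,1,1],
)

```text
time: 10.28
ee_pos: [0.479, 0.0626, 0.1804]
tcp_rot: [[0.946, 0.325, -0.001], [0.325, -0.946, -0.0], [-0.001, -0.0, -1.0]]
wrist_force: [0.2, -1.2, 0.5]
opening: -0.0001
```

Run:
```python
from h import *
im,_=env.get_image('wrist');save('w5',im)
c=env.get_calibration('wrist');P=c['pose'];K=c['intrinsics'];print(P[:3,3].round(3))
# rectified, orthographic view of plane z=.073: 0.5 mm/px, up=+x, left=+y, centred on axis
A=np.array([.580,.034]);N=520
for z,nm in ((.073,'r5'),):
    i,j=np.mgrid[0:N,0:N];X=np.stack([A[0]+(N/2-i)*.0005,A[1]+(N/2-j)*.0005,np.full((N,N),z)],-1)
    v=(X-P[:3,3])@P[:3,:3];r=np.hypot(v[...,0],v[...,1]);s=K[0,0]*np.arctan2(r,v[...,2])/r
    R=cv2.remap(im,(K[0,2]+s*v[...,0]).astype('f'),(K[1,2]+s*v[...,1]).astype('f'),cv2.INTER_LINEAR);save(nm,R)
s=env.read_state();print(s['time'],s['ee_pos'],s['tcp_rot'][:,0],s['wrist_force'])
for n,z in [('dial_axis',.073),('tab',.115),('aim',.073),('label_ring',.06)]:
    for r in env.landmark_of('wrist',n)[:2]: p=wr(r['location'],z);print(n,round(r['conf'],2),np.round(r['location'],1),p.round(4),ang(A,p))
```

```text
[0.553 0.089 0.349]
10.3333 [0.48045788 0.06288133 0.18053831] [9.45955122e-01 3.24297522e-01 1.58797186e-04] [ 0.71271363 -0.56689061  1.00621272]
dial_axis 0.83 [395.1  92.7] [0.5844 0.0318 0.073 ] (np.float64(-2.6722789845064314), np.float64(0.0049494353378802146))
tab 0.67 [325.5  89.5] [0.564  0.0907 0.115 ] (np.float64(1.2950398208280252), np.float64(0.05890431399623773))
label_ring 0.7 [271.4  86.6] [0.5536 0.1396 0.06  ] (np.float64(1.3256654118471614), np.float64(0.10889929686560326))
```

View pics/r5.png

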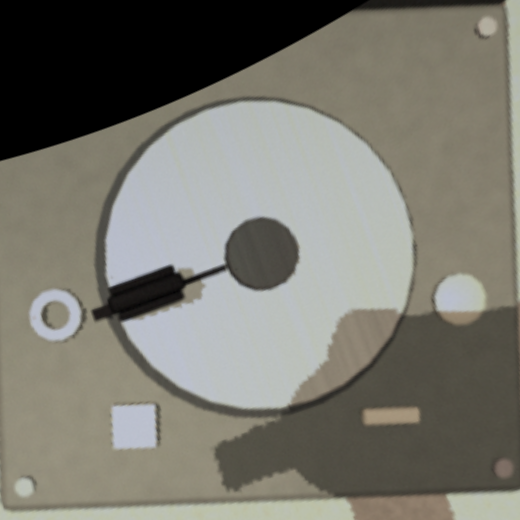

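The rectified view shows the pointer just short of the ring: nose at about (97,314), disc centre (260,254), ring (56,315). I'll fit these properly, without a new picture.

```bash
cat > m.py <<'E'
from h import *
def measure(im,P,K,A0=(.580,.034)):
    A0=np.array(A0);N=1040;u=.00025
    def rect(z):
        i,j=np.mgrid[0:N,0:N];X=np.stack([A0[0]+(N/2-i)*u,A0[1]+(N/2-j)*u,np.full((N,N),z)],-1)
        v=(X-P[:3,3])@P[:3,:3];r=np.hypot(v[...,0],v[...,1]);s=K[0,0]*np.arctan2(r,v[...,2])/r
        return cv2.cvtColor(cv2.remap(im,(K[0,2]+s*v[...,0]).astype('f'),(K[1,2]+s*v[...,1]).astype('f'),cv2.INTER_LINEAR),cv2.COLOR_RGB2GRAY)
    W=lambda p:np.array([A0[0]+(N/2-p[1])*u,A0[1]+(N/2-p[0])*u])
    def bl(m,seed):
        n,l=cv2.connectedComponents(m.astype('uint8'));k=l[seed[1],seed[0]]
        return max(cv2.findContours((l==k).astype('uint8'),cv2.RETR_EXTERNAL,cv2.CHAIN_APPROX_NONE)[0],key=len)
    out={}
    g=rect(.073)
    # disc: robust circle fit on outward bright->dark edges
    pts=[]
    for t in np.linspace(0,2*np.pi,360,endpoint=False):
        r=np.arange(285,335);x=(520+r*np.cos(t));y=(508+r*np.sin(t))
        q=cv2.remap(g,x[None].astype('f'),y[None].astype('f'),cv2.INTER_LINEAR)[0].astype(float);dq=cv2.GaussianBlur(q[None],(5,1),0)[0];k=np.argmin(np.diff(dq))
        if np.diff(dq)[k]<-8: pts.append((x[k],y[k]))
    pts=np.array(pts)
    for _ in range(6):
        c=np.linalg.lstsq(np.c_[2*pts,np.ones(len(pts))],(pts**2).sum(1),rcond=None)[0];R=np.sqrt(c[2]+c[:2]@c[:2]);e=abs(np.hypot(*(pts-c[:2]).T)-R);pts=pts[e<max(2.5*np.median(e),1)]
    ax=W(c[:2]);print('disc',ax.round(4),'R',R*u,len(pts))
    h=rect(.081);ch=max((k for k in cv2.findContours(((h<95)&(h>40)).astype('uint8'),cv2.RETR_EXTERNAL,cv2.CHAIN_APPROX_NONE)[0] if cv2.pointPolygonTest(k,(520,508),False)>=0),key=len,default=None)
    if ch is not None: e=cv2.fitEllipse(ch);print('hub',W(e[0]).round(4),np.array(e[1])*u)
    gr=rect(.065);t=(gr>(np.percentile(gr[560:700,40:200],50)+np.percentile(gr[560:700,40:200],99.5))/2)
    cs=[k for k in cv2.findContours(t[540:720,30:200].astype('uint8'),cv2.RETR_EXTERNAL,cv2.CHAIN_APPROX_NONE)[0] if len(k)>150]
    e=cv2.fitEllipse(max(cs,key=len));ring=W(np.array(e[0])+[30,540]);print('ring',ring.round(4),np.array(e[1])*u,'ang,r',np.round(ang(ax,ring),4))
    for z in (.073,.079):
        g=rect(z);yy,xx=np.mgrid[0:N,0:N];w=np.stack([A0[0]+(N/2-yy)*u,A0[1]+(N/2-xx)*u],-1)-ax
        r=np.hypot(w[...,0],w[...,1]);a=np.arctan2(w[...,1],-w[...,0])
        for lo,hi,nm,th in ((.081,.087,'nose',45),(.022,.037,'line',110)):
            m=(r>lo)&(r<hi)&(abs(a-1.25)<.22)&(g<th);print(nm,z,m.sum(),a[m].mean().round(4),a[m].min().round(3),a[m].max().round(3))
E
python3 - <<'E'
from m import *
im,_=env.get_image('wrist');c=env.get_calibration('wrist');measure(im,c['pose'],c['intrinsics'])
E
```

```text
disc [0.5806 0.0344] R 0.07673855234495083 276
hub [0.5529 0.0133] [0.14755519 0.23247855]
ring [0.5505 0.1377] [0.02566452 0.02581556] ang,r [1.287  0.1077]
nose 0.073 443 1.2191 1.184 1.249
line 0.073 718 1.2175 1.149 1.278
nose 0.079 418 1.2175 1.184 1.246
line 0.079 703 1.2125 1.147 1.278
```

The ring is at 1.287 rad (r 107.7 mm) and the pointer at 1.218, so 0.069 rad is left. Going back to the same contact spot to push 4° more.

Emit:
carry_out(
  twist=[
    [0,0,0],
    [0,0,0],
    [0,0,0],
    [0,0,0],
    [0,0,0],
  ],
  offset=[
    [0.4,0,0],
    [0.4,0,0],
    [0.4,0,0],
    [0.2,0,0],
    [0,0,0],
  ],
  jaw=[1,1,1,1,1],
)

```text
time: 11.0
ee_pos: [0.5355, 0.0818, 0.1801]
tcp_rot: [[0.946, 0.324, 0.0], [0.324, -0.946, 0.0], [0.0, 0.0, -1.0]]
wrist_force: [0.1, -0.5, 0.5]
opening: -0.0
```

Emit:
carry_out(
  twist=[
    [0,0,0],
    [0,0,0],
    [0,0,0],
    [0,0,0],
    [0,0,0],
  ],
  offset=[
    [0,0,0.9],
    [0,0,0.9],
    [0,0,0.7],
    [0,0,0.5],
    [0,0,0],
  ],
  jaw=[1,1,1,1,1],
)

```text
time: 11.42
ee_pos: [0.5305, 0.0808, 0.0569]
tcp_rot: [[0.946, 0.324, -0.007], [0.324, -0.946, -0.001], [-0.006, -0.001, -1.0]]
wrist_force: [-1.8, 0.1, 0.1]
opening: 0.0001
```

Emit:
carry_out(
  twist=[
    [0,0,0],
    [0,0,0],
    [0,0,0.33],
    [0,0,0.33],
    [0,0,0],
  ],
  offset=[
    [0.1,0,0],
    [0.1,0,0],
    [0.055,-0.015,0],
    [0.055,-0.015,0],
    [0,0,0],
  ],
  jaw=[1,1,1,1,1],
)

```text
time: 11.83
ee_pos: [0.5467, 0.0867, 0.0621]
tcp_rot: [[0.967, 0.256, 0.002], [0.256, -0.967, 0.0], [0.002, 0.0, -1.0]]
wrist_force: [0.3, -0.3, 0.6]
opening: -0.0002
```

Emit:
carry_out(
  twist=[
    [0,0,0],
    [0,0,0],
    [0,0,0],
    [0,0,0],
    [0,0,0],
  ],
  offset=[
    [-0.2,0,0],
    [0,0,-0.6],
    [0,0,-0.9],
    [0,0,-0.9],
    [0,0,-0.6],
  ],
  jaw=[1,1,1,1,1],
)

```text
time: 12.25
ee_pos: [0.5381, 0.0843, 0.1842]
tcp_rot: [[0.966, 0.259, 0.003], [0.259, -0.966, 0.0], [0.003, 0.001, -1.0]]
wrist_force: [1.0, 0.0, 0.6]
opening: -0.0
```

Emit:
carry_out(
  twist=[
    [0,0,0],
    [0,0,0],
    [0,0,0],
    [0,0,0],
    [0,0,0],
  ],
  offset=[
    [-0.4,0,0],
    [-0.4,0,0],
    [-0.4,0,0],
    [-0.2,0,0],
    [0,0,0],
  ],
  jaw=[1,1,1,1,1],
)

```text
time: 12.67
ee_pos: [0.482, 0.0695, 0.1811]
tcp_rot: [[0.966, 0.258, 0.0], [0.258, -0.966, -0.0], [0.0, 0.0, -1.0]]
wrist_force: [0.9, 1.0, 0.2]
opening: 0.0002
```

Run:
```python
from m import *
im,_=env.get_image('wrist');c=env.get_calibration('wrist');save('w6',np.clip(im*1.2,0,255).astype('uint8'));measure(im,c['pose'],c['intrinsics'])
for r in env.landmark_of('wrist','button_top')[:3]: print(r['conf'],r['location'],wr(r['location'],.066))
```

```text
disc [0.5826 0.0346] R 0.0768131681168607 295
hub [0.5541 0.0132] [0.14959053 0.23116798]
ring [0.5525 0.138 ] [0.02562199 0.02569107] ang,r [1.2876 0.1077]
nose 0.073 481 1.302 1.269 1.336
line 0.073 736 1.3042 1.243 1.366
nose 0.079 460 1.2996 1.269 1.331
line 0.079 711 1.2968 1.233 1.354
0.9 [16.1, 139.5] [0.44241098 0.50064613 0.066     ]
0.74 [101.1, 153.9] [0.45647093 0.32078337 0.066     ]
```

View pics/w6.png

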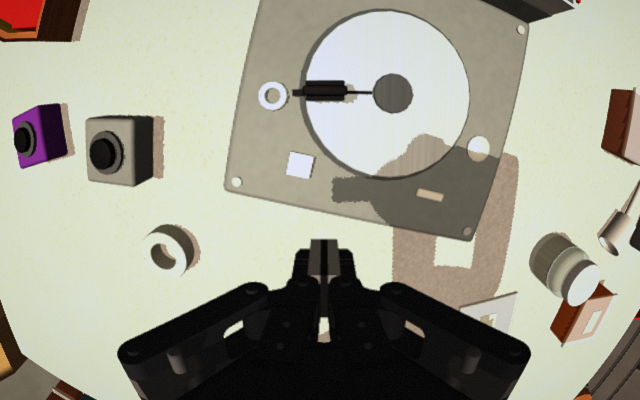

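The pointer is now at 1.30 against the ring's 1.288, about 1.3 mm at the label. That is inside measurement noise and well within the ring's hole. In the picture the nose (296,93) aims at the ring (273,96) from the hub (393,94), so I'm leaving it. The start button is the grey one at (101,154), roughly (0.456, 0.320). Moving above it.

Emit:
carry_out(
  twist=[
    [0,0,0],
    [0,0,0],
    [0,0,0],
    [0,0,0],
    [0,0,0],
  ],
  offset=[
    [0.12,-0.78,0],
    [0.12,-0.78,0],
    [0.12,-0.78,0],
    [0.12,-0.78,0],
    [0.12,-0.78,0],
  ],
  jaw=[1,1,1,1,1],
)

```text
time: 13.18
ee_pos: [0.4671, 0.2288, 0.1804]
tcp_rot: [[0.966, 0.258, 0.001], [0.258, -0.966, 0.0], [0.001, -0.0, -1.0]]
wrist_force: [0.3, 0.9, -0.1]
opening: -0.0003
```

Emit:
carry_out(
  twist=[
    [0,0,0],
    [0,0,0],
    [0,0,0],
    [0,0,0],
    [0,0,0],
  ],
  offset=[
    [0.12,-0.78,0],
    [0.12,-0.78,0],
    [0.12,-0.78,0],
    [0,0,0],
    [0,0,0],
  ],
  jaw=[1,1,1,1,1],
)

```text
time: 13.6
ee_pos: [0.4566, 0.3229, 0.1801]
tcp_rot: [[0.965, 0.261, 0.0], [0.261, -0.965, 0.0], [0.0, -0.0, -1.0]]
wrist_force: [0.3, 0.6, 0.3]
opening: -0.0002
```

Run:
```python
from h import *
im,d=env.get_image('wrist');save('w7',im)
for r in env.landmark_of('wrist','button_top')[:3]: print(r['conf'],r['location'],wr(r['location'],.066))
im,d=env.get_image('top')
for r in env.landmark_of('top','button_top')[:3]: print(r['conf'],r['location'],onplane('top',r['location'],.066))
s=env.read_state();print(s['ee_pos'],s['tcp_rot'][:,0],s['wrist_force'])
```

```text
0.98 [155.3, 158.5] [0.43973182 0.49575094 0.066     ]
0.96 [323.1, 186.3] [0.45456403 0.32154343 0.066     ]
0.64 [478.9, 261.6] [ 0.36779501 -0.43761957  0.066     ]
0.38 [214.3, 226.2] [0.45407498 0.32233373 0.066     ]
[0.45660322 0.3201597  0.18029509] [ 9.66420008e-01  2.56967548e-01 -2.15092835e-04] [-0.94150799 -0.46646724 -0.27575928]
```

View pics/w7.png

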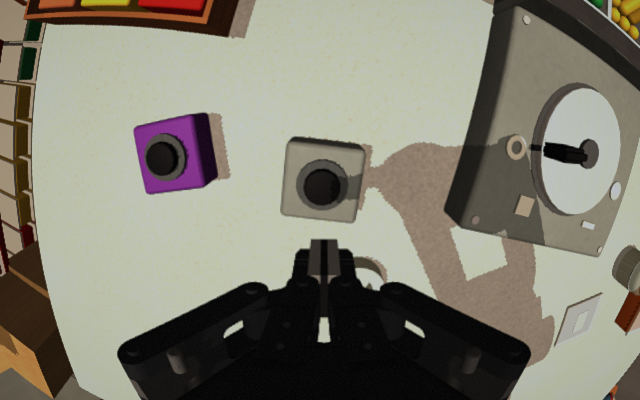

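Emit:
carry_out(
  twist=[
    [0,0,0],
    [0,0,0],
    [0,0,0],
    [0,0,0],
    [0,0,0],
  ],
  offset=[
    [-0.03,0,0.8],
    [0,0,0.9],
    [0,0,0.8],
    [0,0,0.6],
    [0,0,0.2],
  ],
  jaw=[1,1,1,1,1],
)

```text
time: 14.22
ee_pos: [0.4537, 0.3186, 0.0453]
tcp_rot: [[0.967, 0.256, -0.004], [0.256, -0.967, -0.002], [-0.004, 0.001, -1.0]]
wrist_force: [-0.7, -0.7, -0.6]
opening: 0.0001
```

Emit:
carry_out(
  twist=[
    [0,0,0],
    [0,0,0],
    [0,0,0],
    [0,0,0],
    [0,0,0],
  ],
  offset=[
    [0,0,0],
    [0,0,0.05],
    [0,0,0.05],
    [0,0,0.05],
    [0,0,0],
  ],
  jaw=[1,1,1,1,1],
)

```text
time: 14.63
ee_pos: [0.4557, 0.3209, 0.0432]
tcp_rot: [[0.966, 0.258, 0.001], [0.258, -0.966, 0.001], [0.001, -0.0, -1.0]]
wrist_force: [-0.4, 0.3, 0.1]
opening: 0.0005
```

Emit:
carry_out(
  twist=[
    [0,0,0],
    [0,0,0],
    [0,0,0],
    [0,0,0],
    [0,0,0],
  ],
  offset=[
    [0,0,0.05],
    [0,0,0.05],
    [0,0,0.05],
    [0,0,0],
    [0,0,0],
  ],
  jaw=[1,1,1,1,1],
)

```text
time: 15.05
ee_pos: [0.4554, 0.3208, 0.0365]
tcp_rot: [[0.966, 0.258, 0.0], [0.258, -0.966, 0.0], [0.001, -0.0, -1.0]]
wrist_force: [0.8, 0.8, 3.0]
opening: 0.0002
```

Contact at 3 N, so I'm continuing in small steps.

Emit:
carry_out(
  twist=[
    [0,0,0],
    [0,0,0],
    [0,0,0],
    [0,0,0],
    [0,0,0],
  ],
  offset=[
    [0,0,0.04],
    [0,0,0.04],
    [0,0,0],
    [0,0,0],
    [0,0,0],
  ],
  jaw=[1,1,1,1,1],
)

```text
time: 15.47
ee_pos: [0.4554, 0.3208, 0.0333]
tcp_rot: [[0.966, 0.258, 0.0], [0.258, -0.966, 0.0], [0.001, -0.0, -1.0]]
wrist_force: [2.3, 1.9, 4.9]
opening: 0.0002
```

Emit:
carry_out(
  twist=[
    [0,0,0],
    [0,0,0],
    [0,0,0],
    [0,0,0],
    [0,0,0],
  ],
  offset=[
    [0,0,0.04],
    [0,0,0],
    [0,0,0],
    [0,0,0],
    [0,0,0],
  ],
  jaw=[1,1,1,1,1],
)

```text
time: 15.88
ee_pos: [0.4555, 0.3209, 0.0327]
tcp_rot: [[0.966, 0.258, 0.001], [0.258, -0.966, 0.001], [0.001, -0.0, -1.0]]
wrist_force: [-2.2, -1.3, 27.6]
opening: 0.0003
```

The force rose to 27.6 N with the travel stopped, so the button is fully down. Releasing and rising clear.

Emit:
carry_out(
  twist=[
    [0,0,0],
    [0,0,0],
    [0,0,0],
    [0,0,0],
    [0,0,0],
  ],
  offset=[
    [0,0,-0.3],
    [0,0,-0.7],
    [0,0,-0.9],
    [0,0,-0.9],
    [0,0,-0.5],
  ],
  jaw=[1,1,1,1,1],
)

```text
time: 16.3
ee_pos: [0.4555, 0.3209, 0.1667]
tcp_rot: [[0.966, 0.258, 0.002], [0.258, -0.966, 0.001], [0.002, -0.001, -1.0]]
wrist_force: [1.7, 0.4, 0.1]
opening: -0.0001
```

Emit:
carry_out(
  twist=[
    [0,0,0],
    [0,0,0],
    [0,0,0],
    [0,0,0],
    [0,0,0],
  ],
  offset=[
    [0,0,-0.3],
    [0,0,0],
    [0,0,0],
    [0,0,0],
    [0,0,0],
  ],
  jaw=[1,1,1,1,1],
)

```text
time: 16.72
ee_pos: [0.4543, 0.3201, 0.1743]
tcp_rot: [[0.966, 0.258, -0.002], [0.258, -0.966, -0.001], [-0.002, 0.001, -1.0]]
wrist_force: [0.5, 0.2, 0.9]
opening: -0.0001
```

Run:
```python
from m import *
im,d=env.get_image('wrist');c=env.get_calibration('wrist');K=c['intrinsics'];P=c['pose']
def pt(u,v):
    a=np.array([(u-K[0,2])/K[0,0],(v-K[1,2])/K[1,1]]);t=np.hypot(*a);q=np.r_[a/t*np.tan(t),1]*d[v,u]
    return (P[:3,:3]@q+P[:3,3]).round(4)
r=[r for r in env.landmark_of('wrist','button_top')[:3]];
for q in r: print(q['conf'],q['location'],pt(*np.round(q['location']).astype(int)))
t,_=env.get_image('top');save('top2',t)
cv2.imwrite('pics/top2c.png',cv2.resize(np.clip(t[100:300,120:520,::-1]*1.4,0,255).astype('uint8'),None,fx=2,fy=2,interpolation=cv2.INTER_CUBIC))
print(env.read_state()['time'],env.read_state()['wrist_force'])
```

```text
0.71 [320.8, 186.7] [0.4525 0.3229 0.0655]
0.61 [153.5, 158.8] [0.4381 0.4942 0.0643]
0.56 [524.0, 203.7] [0.4927 0.0994 0.0632]
16.8667 [0.10140708 0.30344457 0.51408066]
```

View pics/top2c.png

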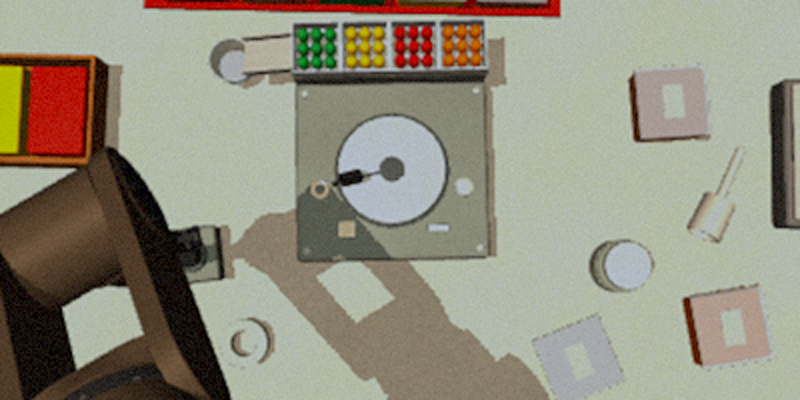

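The top view shows the pointer (crop 335,184) aimed at the ring (320,188), and all loose things where they were. The button is back up at z≈0.066 and the arm touches nothing. Handing in.

```bash
python3 -c "
from plant import env
print(env.job_done())"
```

```text
the job is handed in; nothing more can be done
None
```

The job is handed in at about 17 s of the 45 s allowed. The selector points at the ring label, and I then pressed the grey start button fully down once and let it come up. I left the purple look-alike alone.

- **Pointer:** the last close measurement put it at about 1.30 rad against the ring's 1.288. That is roughly 1.3 mm past the middle at the label, within measurement noise. I left it there rather than push the tab back from its other side.
- **Button:** the force rose to 27.6 N with the travel stopped. Afterwards I measured its top at z 0.0655, against 0.066 when up.
- **Loose things:** the final top view showed nothing displaced, and the gripper was clear of everything.
- **What disagreed:**
  - The shut fingertips sit about 30 mm higher than the reported TCP height. My first sweep therefore passed just over the tab without touching it. I found this in the wrist camera's depth picture and corrected for it.
  - The selector push took two goes: the first stopped 0.069 rad short, and the second was from the same side.

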